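# Bond the ballast course and index the carriage

### The arm

A 6-joint arm with a two-finger parallel gripper is mounted at the origin on the work surface. World frame = base frame: x ahead of the robot, y to its left, z up, the work surface at z = 0. Lengths are in m, angles in rad, forces in N, time in s.
With the tool pointing down it reaches from about 0.275 to 0.725 m from the base axis. Payload 5.6 kg.
Tool frame: the origin (TCP) lies at the very end of the fingers, on their centre line; the grasp point (between the pads) lies 19 mm behind it; z points along the fingers, y is the direction in which the jaws open and shut (so a half turn about z gives the same grasp; the last joint's range is limited). The gripper opens to 85 mm and grips with 20 to 120 N. Pads are 22 mm wide; open, the fingers measure 114 mm over their backs; the gripper's body (76 mm by 85 mm) begins 54 mm behind the grasp point. The pads swing forward as they close: fully open they stand 13 mm farther back than shut.
Start: joints at [-0.85, 0.255, 0.108, 0, -1.424, -0.285], TCP at [0.232, -0.499, 0.231] pointing down, gripper open.
Joint ranges: [-2.95, 2.95], [-1.21, 1.97], [-1.09, 1.5], [-2.87, 1.71], [-2.94, -0.07], [-3.05, 3.05]. Speed limits (rad/s): [2.57, 2.57, 3.14, 3.14, 3.14, 3.14].

### API

Orientations are given as a rotation vector (axis times angle).
In Python, from bench import ctrl gives the robot as it stands. Calls block until the motion is done:
- ctrl.goto(position, orientation): joint-space move of the TCP to a pose.
- ctrl.move_linear(position, rotation=None, max_speed=0.15, stop_force=None): straight line of the TCP; rotation=None keeps the orientation; max_speed is the mean speed in m/s. With stop_force (N) it stops when the force on the tool has changed by that much, and returns True; else False.
- ctrl.move_joints(angles): joint-space move.
- ctrl.ungrasp() and ctrl.close_gripper(): open the fingers fully, or close them until they stop; the grip force is fixed at half the most.
- ctrl.dwell(seconds).
- ctrl.solve_ik(position, orientation): joint angles nearest the present ones, or None.
- ctrl.read_camera(name): name is "side" or "top"; returns a dict with "frame" (400x640x3 uint8, red, green, blue), "camera_matrix" (3x3 intrinsics, pixels), "position" and "orientation" of the camera in the world. Camera axes: x right, y down, z forward; pixel columns grow to the right and rows downward; lengths in m; the calibration is good to about 2 mm. A picture is of the moment at which its call begins. There is no depth.
A pose or a line that the arm cannot do raises ctrl.IKError and nothing moves.
- ctrl.close_job(): hands the job in, once; it reports no verdict.
Readings, each from a call of its own:
- ctrl.current_time_s(): time.
- ctrl.current_q(): joint angles.
- ctrl.current_joint_velocities(): joint speeds.
- ctrl.current_joint_efforts(): joint torques, N m.
- ctrl.current_tool_pos(): TCP position.
- ctrl.current_tcp_rot(): TCP orientation.
- ctrl.current_wrist_force(): force on the tool from outside, world axes, zero at the start.
- ctrl.current_torque(): the same for the moment, N m.
- ctrl.current_grip_width(): opening from 0.0 (shut) to 1.0 (fully open).
Only numpy, scipy, OpenCV 4.12 (cv2) and the standard library are available. Lean on these libraries where they do the work, as an engineer would, in place of code of your own. Each camera call takes 0.05 s, during which the arm holds its last target.

### The job

Get the transfer carriage loaded for its payload run: finish the second course of steel ballast blocks in running bond, the whole block across the joint of the two blocks below and the half block closing the open end, all butted up to the half block already there and flush with the course underneath. Then slide the loaded carriage along its rail to the next station, so that it sits home in that detent with the stack still in order. Leave everything else on the deck where it lies.

Things in the scene. Friction and masses are not known exactly. Their poses are not given: they have to be found in the camera images.
- whole_block: plain ground steel ballast block, whole size 40 x 80 x 25 mm (x, y, z; y is the long axis), about 0.63 kg, lying flat on the 3 mm black rubber mat in front of the axis: the whole block still to be laid. Origin: centre of its underside, z up
- half_block: plain ground steel half block, 40 x 40 x 25 mm (square in plan), about 0.31 kg, lying flat on the same mat: the half block still to be laid. Origin: centre of its underside, z up
- base_block_a: plain ground steel ballast block, whole size 40 x 80 x 25 mm (x, y, z; y is the long axis), about 0.63 kg, already lying in the bottom course on the carriage, at the post end. Origin: centre of its underside, z up
- base_block_b: plain ground steel ballast block, whole size 40 x 80 x 25 mm (x, y, z; y is the long axis), about 0.63 kg, already lying in the bottom course on the carriage, at the end away from the post; it meets base_block_a end to end, and that joint is over the point bed. Origin: centre of its underside, z up
- laid_half: plain ground steel half block, 40 x 40 x 25 mm (square in plan), about 0.31 kg, already laid: the first block of the second course, on the outer half of base_block_a, at the post end, flush with its end. The rest of the second course (80 + 40 mm) is open. Origin: centre of its underside, z up
- axis: transfer axis fixed to the deck: aluminium base plate 130 x 554 x 12 mm with a profile rail along its y axis. Origin: on the deck under the middle (next) station, z up. Its rail runs along its y axis, roughly along world y
- carriage (a joint): slide of the black carriage along the rail, m. 0 = load station (start), 0.14 = next station, 0.28 = end station; it grows towards the axis's -y, away from the push post. Limits -0.006 and 0.286. A spring ball plunger under the plate drops into a notch at each of the three stations; 10 to 15 N gets the carriage out of a notch, 1 to 3 N moves it between notches, and within about 3 mm of a station it centres itself once let go
- bed (a point): centre of the carriage's block bed, on the top face of its plate (46 mm above the deck), under the joint of the bottom course; it travels with the carriage. x across the rail, y along the rail towards the push post, z up. Plate 90 mm wide; it reaches from y = -93 to y = +135 mm. The bottom course (40 x 160 mm) stands on it inside a low rim, inner size 44 x 164 mm, 8 mm high, 4 mm thick. The bottom course's top is 25 mm above this point, the second course's top 50 mm
- post_top (a point): top centre of the upright round aluminium push post at the +y end of the carriage, 18 mm diameter, 55 mm tall above the plate, 36 mm from the end of the block stack; it travels with the carriage. Fit to be pushed or gripped from above
- pointer (a point): tip of the small pointer on the carriage's robot side, in the middle of the block bed; it travels with the carriage
- station_load (a point): top of the black station mark with a white line on the base plate's robot side, load station; the carriage starts here
- station_next (a point): the same kind of mark, 140 mm farther along: the next station; the pointer stands level with this line (along the rail) when the carriage is home there
- station_end (a point): the same kind of mark, a further 140 mm on: end station, not wanted now
- screwdriver: hand screwdriver with black handle, bystander, lying on the deck
- spanner: steel open-ended spanner, bystander, lying on the deck
- spare_chuck: spare black vacuum chuck, a round disc 70 mm across and 34 mm high with radial lines on top, bystander. Origin: centre of its underside
- wipe_bottle: closed white plastic bottle, 56 mm diameter, 130 mm high, bystander. Origin: centre of its underside
- screw_tray: black open parts tray 100 x 140 x 45 mm with screws, bystander. Origin: centre of its underside
- parallel: ground steel setup parallel 16 x 110 x 32 mm (x, y, z) with three dark bores through its sides, lying on the mat among the blocks; narrower, longer and taller than the ballast blocks; bystander. Origin: centre of its underside
- collar: dark steel shaft collar, ring 48 mm outside, 25 mm bore, 15 mm high, on the mat among the blocks, bystander. Origin: centre of its underside

How it is judged:
On the way:
1. the second course is complete and let go, with the carriage still at the load station (x of base_block_a in the frame of bed between -0.006 and 0.006 m and y of base_block_a in the frame of bed between 0.032 and 0.048 m and z of base_block_a in the frame of bed between -0.004 and 0.004 m and angle between each of base_block_a, base_block_b, laid_half, whole_block, half_block's own z axis and vertical below 0.08 rad and x of base_block_b in the frame of bed between -0.006 and 0.006 m and y of base_block_b in the frame of bed between -0.048 and -0.032 m and z of base_block_b in the frame of bed between -0.004 and 0.004 m and x of laid_half in the frame of bed between -0.006 and 0.006 m and y of laid_half in the frame of bed between 0.052 and 0.068 m and z of laid_half in the frame of bed between 0.021 and 0.029 m and x of whole_block in the frame of bed between -0.006 and 0.006 m and y of whole_block in the frame of bed between -0.008 and 0.008 m and z of whole_block in the frame of bed between 0.021 and 0.029 m and x of half_block in the frame of bed between -0.006 and 0.006 m and y of half_block in the frame of bed between -0.068 and -0.052 m and z of half_block in the frame of bed between 0.021 and 0.029 m and angle between the y axis of whole_block and the y axis of bed, either way round below 0.1 rad and (angle between the x axis of half_block and the y axis of bed, either way round below 0.1 rad or angle between the y axis of half_block and the y axis of bed, either way round below 0.1 rad) and (angle between the x axis of laid_half and the y axis of bed, either way round below 0.1 rad or angle between the y axis of laid_half and the y axis of bed, either way round below 0.1 rad) and horizontal distance between laid_half and whole_block below 0.066 m and horizontal distance between whole_block and half_block below 0.066 m and contact force between the fingers and whole_block below 0.1 N and contact force between the fingers and half_block below 0.1 N and linear speed of each of whole_block, half_block, laid_half below 0.01 m/s and value of joint carriage between -0.006 and 0.006 m), for 0.2 s.
At the end, for the whole second after the job is handed in: Blocks at rest and let go; along the bed laid_half at y +60, whole_block 0, half_block -60 mm (8 mm along, 6 across, 4 in height), level, square within 0.1 rad, gaps under 6 mm, bottom course in its rim; carriage at 0.14 m within 3.5 mm, still (x of base_block_a in the frame of bed between -0.006 and 0.006 m and y of base_block_a in the frame of bed between 0.032 and 0.048 m and z of base_block_a in the frame of bed between -0.004 and 0.004 m and angle between each of base_block_a, base_block_b, laid_half, whole_block, half_block's own z axis and vertical below 0.08 rad and x of base_block_b in the frame of bed between -0.006 and 0.006 m and y of base_block_b in the frame of bed between -0.048 and -0.032 m and z of base_block_b in the frame of bed between -0.004 and 0.004 m and x of laid_half in the frame of bed between -0.006 and 0.006 m and y of laid_half in the frame of bed between 0.052 and 0.068 m and z of laid_half in the frame of bed between 0.021 and 0.029 m and x of whole_block in the frame of bed between -0.006 and 0.006 m and y of whole_block in the frame of bed between -0.008 and 0.008 m and z of whole_block in the frame of bed between 0.021 and 0.029 m and x of half_block in the frame of bed between -0.006 and 0.006 m and y of half_block in the frame of bed between -0.068 and -0.052 m and z of half_block in the frame of bed between 0.021 and 0.029 m and angle between the y axis of whole_block and the y axis of bed, either way round below 0.1 rad and (angle between the x axis of half_block and the y axis of bed, either way round below 0.1 rad or angle between the y axis of half_block and the y axis of bed, either way round below 0.1 rad) and (angle between the x axis of laid_half and the y axis of bed, either way round below 0.1 rad or angle between the y axis of laid_half and the y axis of bed, either way round below 0.1 rad) and horizontal distance between laid_half and whole_block below 0.066 m and horizontal distance between whole_block and half_block below 0.066 m and contact force between the fingers and whole_block below 0.1 N and contact force between the fingers and half_block below 0.1 N and linear speed of each of whole_block, half_block, laid_half below 0.01 m/s and value of joint carriage between 0.1365 and 0.1435 m and velocity of joint carriage between -0.005 and 0.005 m/s); the robot touches nothing.
It fails at once if a bystander is moved more than 30 mm (distance of any of screwdriver, spanner, spare_chuck, wipe_bottle, screw_tray, parallel, collar from where it was at the start of the episode above 0.03 m).
It also fails if it takes over 64 s, if anything falls off the work surface, if the arm or the gripper's body presses on something with over 40 N, if the wrist force passes 120 N, or if a joint passes its speed limit or range.

## Working session

There is one attempt and no reset: what is moved stays moved. The work goes in short steps, each a Python script; the robot and the scene stay as the last script left them, time stands still between calls to the robot, and variables do not carry over. Pictures are saved under pics/ and viewed, and the job is handed in when it is done.

```bash
ls; mkdir -p pics; python3 - <<'E'
from bench import ctrl
import cv2,numpy as np
for n in("top","side"):
    r=ctrl.read_camera(n); cv2.imwrite(f"pics/{n}0.png",r["frame"][:,:,::-1]); print(n,r["camera_matrix"],r["position"],r["orientation"])
print(ctrl.current_time_s(),ctrl.current_tool_pos(),ctrl.current_tcp_rot())
E
```

```text
pics
top [[433.60043405   0.         325.18328908]
 [  0.         433.60043405 204.83262003]
 [  0.           0.           1.        ]] [ 0.51955305 -0.02420761  1.19221673] [-2.1726477   2.15851929 -0.07189768]
side [[462.20066505   0.         322.00605153]
 [  0.         462.20066505 194.85318732]
 [  0.           0.           1.        ]] [0.13154578 1.05759134 0.92928539] [-0.56849313  2.58617679 -1.32164048]
0.1 [ 0.23203934 -0.49817851  0.23048189] [ 6.79013650e-01 -3.06687063e+00 -2.57539073e-03]
```

View pics/top0.png

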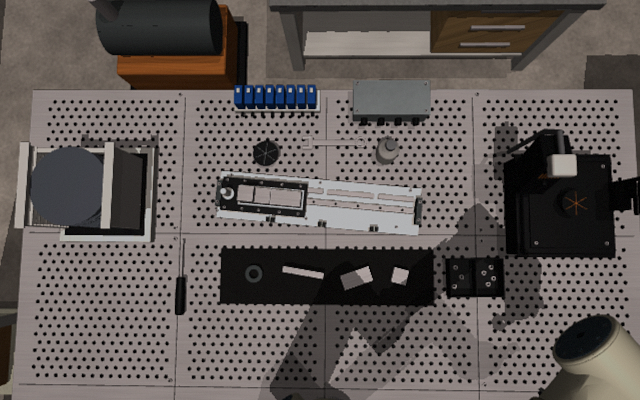

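View pics/side0.png

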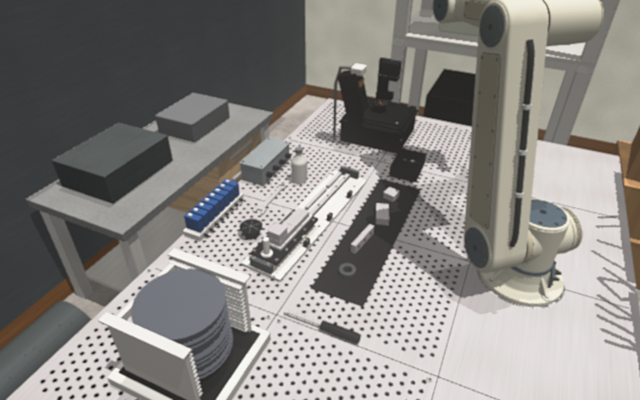

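The top view shows the mat with, left to right: collar (253,273), parallel (303,272), whole block (356,277) and half block (400,275). The carriage is at (262,195) with its post at (228,193). I'll zoom in next.

```bash
cat > h.py <<'E'
from bench import ctrl
import cv2,numpy as np
from scipy.spatial.transform import Rotation as R
def ray(cam,uv,z):
    K=cam["camera_matrix"];Rm=R.from_rotvec(cam["orientation"]).as_matrix();p=np.array(cam["position"])
    uv=np.atleast_2d(np.array(uv,float));d=np.c_[uv,np.ones(len(uv))]@np.linalg.inv(K).T@Rm.T
    t=(z-p[2])/d[:,2];return p+d*t[:,None]
def proj(cam,X):
    K=cam["camera_matrix"];Rm=R.from_rotvec(cam["orientation"]).as_matrix()
    c=(np.atleast_2d(X)-np.array(cam["position"]))@Rm@K.T;return c[:,:2]/c[:,2:]
def crop(name,box,fn,s):
    r=ctrl.read_camera(name);x0,y0,x1,y1=box
    f=r["frame"][y0:y1,x0:x1,::-1];cv2.imwrite("pics/"+fn,cv2.resize(f,None,fx=s,fy=s,interpolation=cv2.INTER_CUBIC));return r
E
python3 - <<'E'
from h import *
crop("top",(240,255,440,295),"t1.png",4)
crop("top",(210,165,430,240),"t2.png",3.6)
crop("side",(240,150,420,300),"s1.png",4)
E
```

```text
(no output)
```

View pics/t1.png

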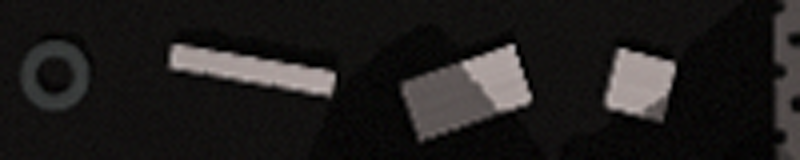

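View pics/t2.png

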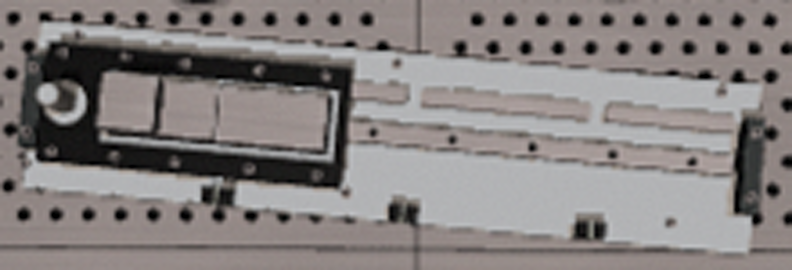

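View pics/s1.png

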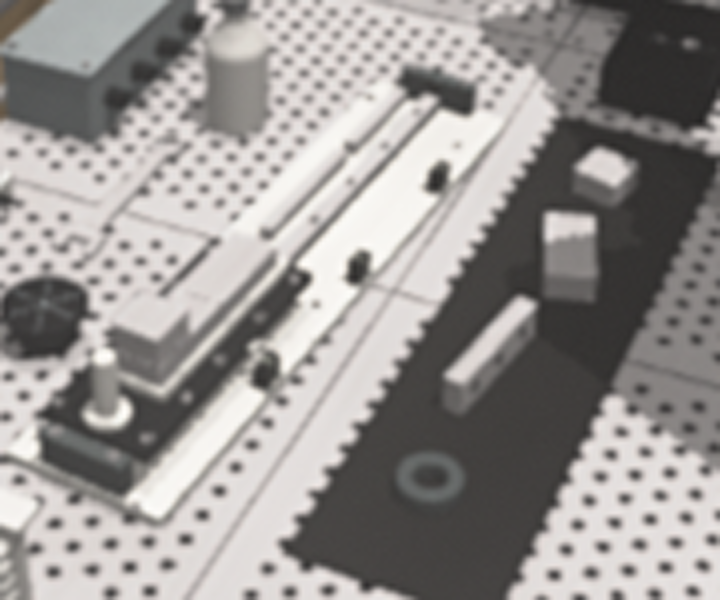

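```bash
python3 - <<'E'
from h import *
r=ctrl.read_camera("top");g=cv2.cvtColor(r["frame"],cv2.COLOR_RGB2GRAY)
def rects(th,roi,z,amin):
    x0,y0,x1,y1=roi
    G=cv2.resize(g[y0:y1,x0:x1],None,fx=8,fy=8,interpolation=cv2.INTER_LINEAR)
    m=(G>th).astype(np.uint8)
    cs,_=cv2.findContours(m,cv2.RETR_EXTERNAL,cv2.CHAIN_APPROX_NONE)
    for c in cs:
        if cv2.contourArea(c)<amin*64: continue
        b=(cv2.boxPoints(cv2.minAreaRect(c))+.5)/8-.5+[x0,y0]
        w=ray(r,b,z); e=[w[1]-w[0],w[2]-w[1]]; L=[np.linalg.norm(a) for a in e]
        a=e[int(np.argmax(L))]
        print("c",w.mean(0).round(4),"L",np.round(L,4),"ang of long wrt y",round(np.degrees(np.arctan2(-a[0],a[1]))%180,2),"px",b.mean(0).round(1))
for th in (45,60): rects(th,(232,255,425,297),.028,50)
print('cols, whole');print(g[262:290,356])
print("stack row");print(g[196,230:315]);print(g[180:215,290])
E
```

```text
c [ 0.4353 -0.1962  0.028 ] L [0.0434 0.0432] ang of long wrt y 75.58 px [399.5 275.8]
c [ 0.4293 -0.0818  0.028 ] L [0.0824 0.0436] ang of long wrt y 18.94 px [356.2 277.7]
c [0.4426 0.061  0.028 ] L [0.0199 0.1143] ang of long wrt y 170.73 px [302.5 272.1]
c [0.4382 0.1925 0.028 ] L [0.0436 0.0433] ang of long wrt y 91.37 px [253.2 273.3]
c [ 0.4353 -0.1963  0.028 ] L [0.0425 0.0421] ang of long wrt y 75.14 px [399.5 275.7]
c [ 0.4294 -0.0821  0.028 ] L [0.0812 0.0426] ang of long wrt y 18.94 px [356.3 277.6]
c [0.4427 0.0609 0.028 ] L [0.019  0.1131] ang of long wrt y 170.74 px [302.6 272. ]
cols, whole
[ 20  19  15  18  12   7   9  11 149 173 134  97  87  86  88  90  87  86
  87  89  87  86  87  93  50   3   7   5]
stack row
[172 189 170  76  14  17  31  94 149 147 145 146 146 145 148 146 147 148
 147 146 149 155 138  23  83 147 144 142 141 142 143 142 145 145 146 147
 146 149 155 134  91 153 151 150 149 151 149 150 148 150 147 149 150 146
 147 148 146 145 145 148 147 147 149 151 149 152 151 152 153 158 134  61
 142 140  20  16  52 138 189 184 184 183 180 181 180]
[140 114  63  20  24  22  23  21  40 105  97 132 150 148 148 150 147 149
 146 146 145 148 149 148 150 129  52 154 144  62  21  27  26  26  27]
```

```bash
python3 - <<'E'
from h import *
crop("top",(215,165,315,225),"t3.png",8)
crop("side",(245,195,325,280),"s3.png",7)
E
```

```text
(no output)
```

View pics/t3.png

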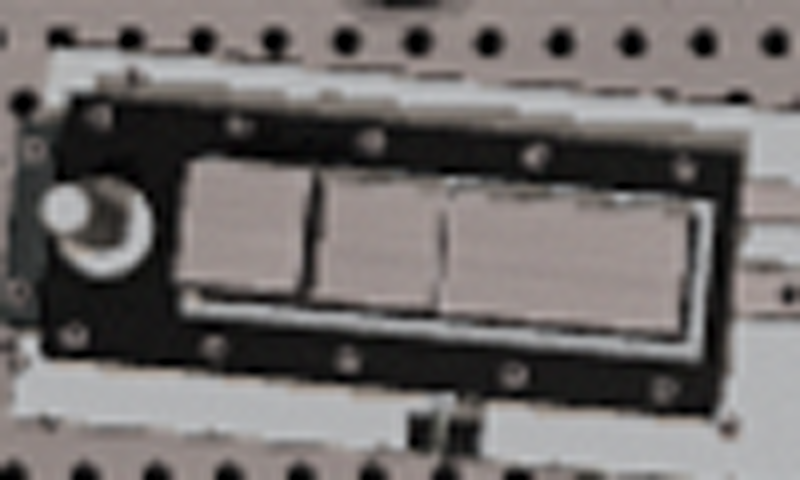

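View pics/s3.png

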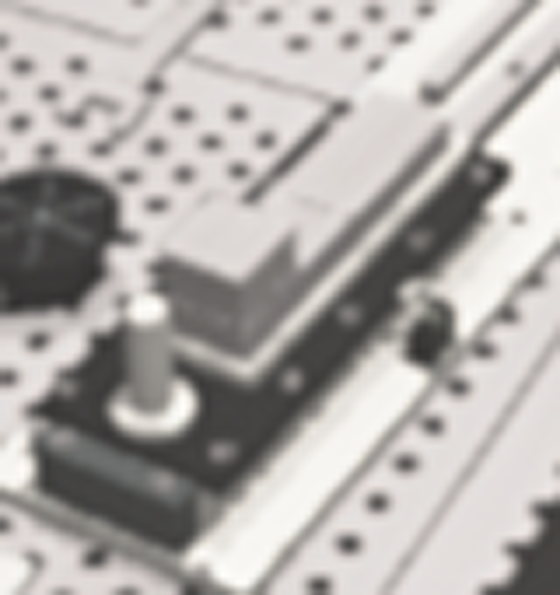

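```bash
cat >> h.py <<'E'
def rects(r,th,roi,z,amin,s=8,amax=1e9,pr=True):
    g=cv2.cvtColor(r["frame"],cv2.COLOR_RGB2GRAY);x0,y0,x1,y1=roi
    G=cv2.resize(g[y0:y1,x0:x1],None,fx=s,fy=s,interpolation=cv2.INTER_LINEAR)
    m=(G>th).astype(np.uint8);out=[]
    n,lab=cv2.connectedComponents(m,connectivity=4)
    for i in range(1,n):
        k=(lab==i).astype(np.uint8)
        A=k.sum()/s/s
        if A<amin or A>amax: continue
        c=cv2.findContours(k,cv2.RETR_EXTERNAL,cv2.CHAIN_APPROX_NONE)[0][0]
        b=(cv2.boxPoints(cv2.minAreaRect(c))+.5)/s-.5+[x0,y0]
        w=ray(r,b,z); e=[w[1]-w[0],w[2]-w[1]]; L=[np.linalg.norm(a) for a in e]
        a=e[int(np.argmax(L))]
        ang=np.degrees(np.arctan2(-a[0],a[1]))%180
        out.append((w.mean(0),L,ang))
        if pr: print("A",round(A),"c",w.mean(0).round(4),"L",np.round(L,4),"ang",round(ang,2),"px",b.mean(0).round(1),b.round(1).tolist())
    return out
E
python3 - <<'E'
from h import *
r=ctrl.read_camera("top")
for th in (100,115,125):
    print(th);rects(r,th,(234,180,306,212),.071,80)
print("half at .096")
rects(r,110,(234,180,306,212),.096,80)
print("marks/pointer")
for p in [(270.8,218.2)]: pass
g=cv2.cvtColor(r["frame"],cv2.COLOR_RGB2GRAY)
for row in range(212,234): print(row,g[row,262:282] ) if row<222 else None
print("post",ray(r,(215+66/8-.5,165+209/8-.5),.101))
E
python3 - <<'E'
from h import *
crop("top",(260,205,390,240),"t4.png",6)
E
```

```text
100
A 233 c [0.6494 0.2108 0.071 ] L [0.0415 0.0409] ang 85.05 px [245.  192.8] [[236.4, 199.8], [238.2, 184.1], [253.6, 185.8], [251.8, 201.5]]
A 895 c [0.6396 0.1437 0.071 ] L [0.0529 0.1712] ang 175.05 px [270.6 196.7] [[237.2, 203.7], [239.0, 183.7], [304.0, 189.6], [302.1, 209.6]]
115
A 220 c [0.6495 0.2107 0.071 ] L [0.0404 0.0398] ang 85.34 px [245.  192.7] [[236.7, 199.6], [238.3, 184.3], [253.4, 185.9], [251.7, 201.2]]
A 682 c [0.6418 0.1258 0.071 ] L [0.0442 0.1201] ang 175.11 px [277.4 195.8] [[253.8, 202.1], [255.3, 185.4], [301.0, 189.5], [299.5, 206.3]]
A 127 c [0.6385 0.1438 0.071 ] L [0.0515 0.1706] ang 175.85 px [270.5 197.1] [[237.4, 204.4], [238.9, 184.8], [303.7, 189.8], [302.2, 209.3]]
125
A 211 c [0.6496 0.2107 0.071 ] L [0.0395 0.0392] ang 85.37 px [245.1 192.7] [[236.8, 199.4], [238.4, 184.4], [253.3, 186.0], [251.7, 201.0]]
A 642 c [0.6415 0.1257 0.071 ] L [0.0435 0.119 ] ang 173.82 px [277.5 196. ] [[254.0, 201.6], [255.8, 185.2], [300.9, 190.3], [299.1, 206.7]]
A 104 c [0.6385 0.1437 0.071 ] L [0.0509 0.17  ] ang 175.85 px [270.6 197.1] [[237.5, 204.2], [23
[... 542 characters left out ...]
135 134  38  60  52  25  26  28  27   8
  15  15]
215 [177 177 178 180 182 184 171 145 154 148  97  94  66  89 139 136 135 133
 121  88]
216 [180 181 182 167 124 129 123 102 139 128 115 113 102 132 182 177 177 176
 173 162]
217 [179 180 184 159  49  45  47  77 127  63  64  69  70 127 186 181 180 181
 183 179]
218 [179 179 183 159  36  16  28  74  99  15  23  21  35 122 186 179 180 179
 178 179]
219 [182 182 184 157  25  21  33  76  84  19  23  19  55 146 183 180 178 179
 178 178]
220 [145 159 187 160  16  18  34  70  64  23  29  21  64 153 184 180 179 179
 180 179]
221 [110 115 133 123  95  68  64 103  58  29  38  27  63 154 187 181 180 182
 180 181]
post [[0.65112755 0.26156528 0.101     ]]
```

View pics/t4.png

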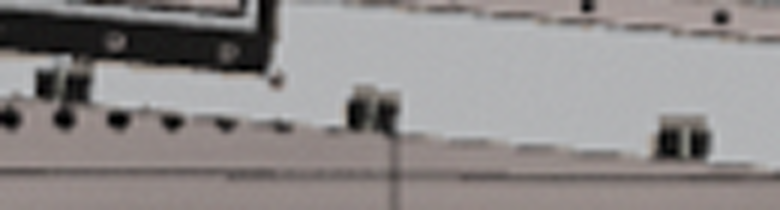

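```bash
cat >> h.py <<'E'
A0=np.radians(-4.9)
BED=np.array([.6415,.1457])
def bedpt(x,y):
    c,s=np.cos(A0),np.sin(A0);return BED+np.array([c*x-s*y,s*x+c*y])
def ori(yaw,flip):   # yaw of block (rad): tool y along +-block x axis
    s=-1 if flip else 1
    y=s*np.array([np.cos(yaw),np.sin(yaw),0]);z=np.array([0,0,-1.]);x=np.cross(y,z)
    return R.from_matrix(np.c_[x,y,z]).as_rotvec()
def P(xy,z): return [float(xy[0]),float(xy[1]),float(z)]
E
python3 - <<'E'
from h import *
for f in (0,1):
    for n,xy,yaw,z in [("w",(.429,-.0822),np.radians(18.94),.1),("h",(.4353,-.1962),np.radians(-14.7),.1),("bw",bedpt(0,0),A0,.15),("bh",bedpt(0,-60e-3),A0,.15),("post",bedpt(0,.116),A0,.15)]:
        q=ctrl.solve_ik(P(xy,z),ori(yaw,f));print(f,n,None if q is None else np.round(q,2))
r=ctrl.read_camera("side")
# check: project predicted laid_half & whole corners in side view
im=r["frame"][:,:,::-1].copy()
im=cv2.resize(im[150:300,240:420],None,fx=4,fy=4,interpolation=cv2.INTER_CUBIC)
def draw(pts):
    p=(proj(r,pts)-[240,150]+.5)*4
    cv2.polylines(im,[p.astype(np.int32)],True,(0,0,255),1)
draw([[*bedpt(a*.02,.06+b*.02),.096] for a,b in[(-1,-1),(1,-1),(1,1),(-1,1)]])
draw([[*bedpt(a*.02,-.02+b*.06),.071] for a,b in[(-1,-1),(1,-1),(1,1),(-1,1)]])
for c,yaw,l in[((.429,-.0822),18.94,.04),((.4353,-.1962),-14.7,.02)]:
    t=np.radians(yaw);M=np.array([[np.cos(t),-np.sin(t)],[np.sin(t),np.cos(t)]])
    draw([[*(np.array(c)+M@[a*.02,b*l]),.028] for a,b in[(-1,-1),(1,-1),(1,1),(-1,1)]])
cv2.imwrite("pics/s4.png",im)
E
```

```text
0 w [ 0.17  0.12 -0.41  0.   -1.04 -2.98]
0 h [-0.09  0.2  -0.31 -0.   -1.06  2.98]
0 bw [ 0.46  0.5   0.27  0.   -1.34  2.6 ]
0 bh [ 0.38  0.47  0.22  0.   -1.32  2.68]
0 post [ 0.6   0.59  0.42  0.   -1.4   2.45]
1 w [ 0.17  0.12 -0.41  0.   -1.04  0.16]
1 h [-0.09  0.2  -0.31  0.   -1.06 -0.16]
1 bw [ 0.46  0.5   0.27  0.   -1.34 -0.55]
1 bh [ 0.38  0.47  0.22  0.   -1.32 -0.46]
1 post [ 0.6   0.59  0.42  0.   -1.4  -0.69]
```

View pics/s4.png

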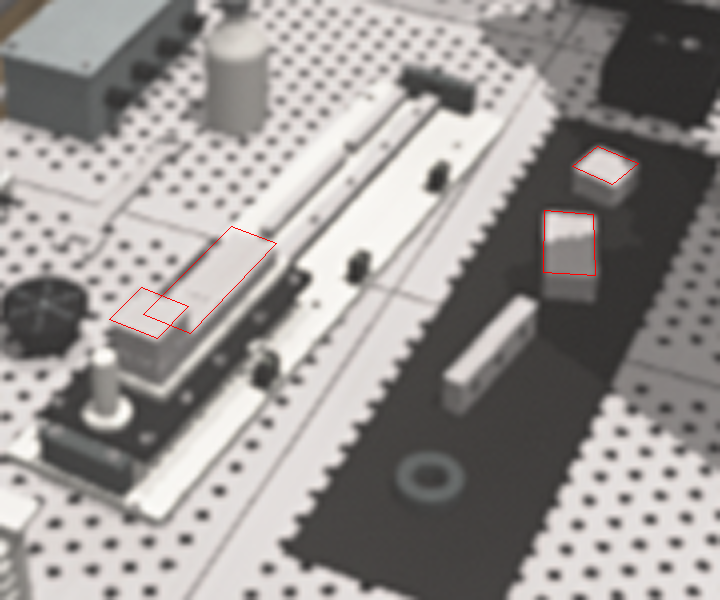

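The side view agrees with the top-view measurements: the projected outlines land on the laid half (148,312), base top (215,280), whole block (570,243) and half block (605,165) in the crop. Next I grasp the whole block.

```bash
python3 - <<'E'
from h import *
o=ori(np.radians(18.94),1);xy=(.429,-.0822)
ctrl.goto(P(xy,.09),o)
c=ctrl.move_linear(P(xy,.009),max_speed=.1,stop_force=15)
print(c,ctrl.current_tool_pos(),ctrl.current_wrist_force(),ctrl.current_time_s())
ctrl.close_gripper()
print(ctrl.current_grip_width(),ctrl.current_wrist_force(),ctrl.current_time_s())
ctrl.move_linear(P(xy,.15),max_speed=.15)
print(ctrl.current_grip_width(),ctrl.current_wrist_force(),ctrl.current_time_s())
ctrl.goto(P(bedpt(0,-.003),.15),ori(A0,1))
print(ctrl.current_tool_pos(),ctrl.current_time_s())
crop("top",(215,150,355,240),"g1t.png",5.5)
crop("side",(230,140,380,280),"g1s.png",4.2)
E
```

```text
False [ 0.42950548 -0.08226841  0.00948972] [ 0.05177572 -0.62642776 -0.35524061] 3.2667
0.45131460941428464 [-0.85731186  0.70826852  6.08416286] 3.7583
0.4510359380940312 [-0.3467315  -0.89823735 -6.76858786] 4.85
[0.64079669 0.1416671  0.14990422] 6.0333
```

View pics/g1t.png

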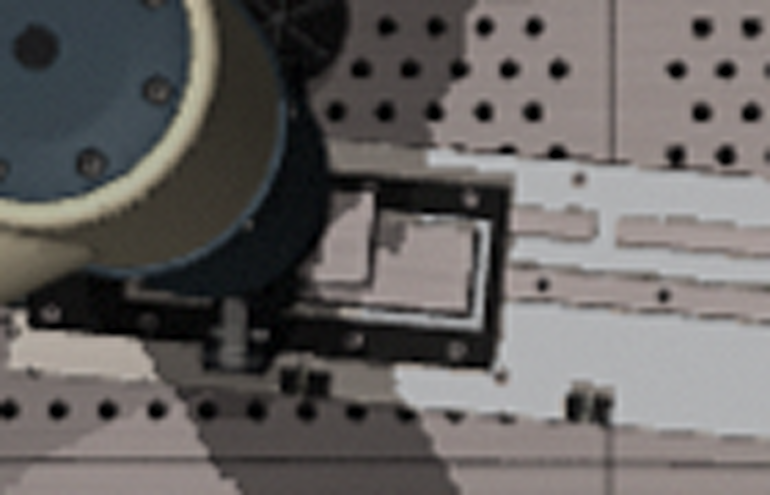

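View pics/g1s.png

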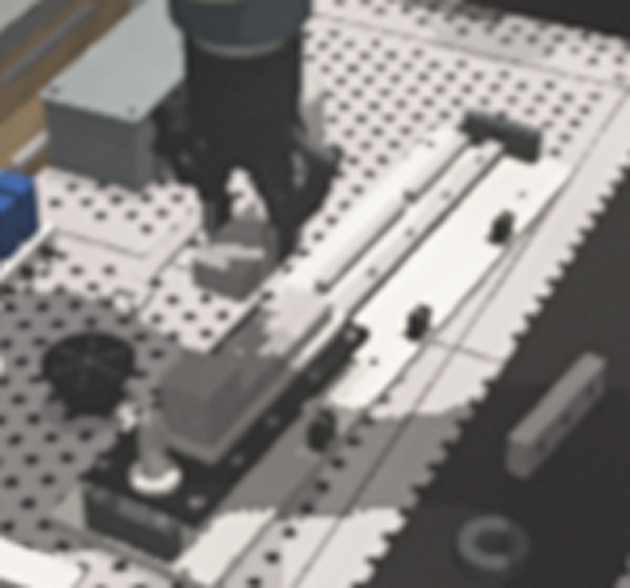

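```bash
python3 - <<'E'
from h import *
r=ctrl.read_camera("top")
w=ray(r,(281.8,193.1),.1685)[0];b=w[:2]-BED
c,s=np.cos(A0),np.sin(A0);print(w,"bed frame",c*b[0]+s*b[1],-s*b[0]+c*b[1])
t=np.array(ctrl.current_tool_pos())[:2]-BED;print("tcp bed",c*t[0]+s*t[1],-s*t[0]+c*t[1])
# block predicted edges in side view
r=ctrl.read_camera("side");im=cv2.resize(r["frame"][140:280,230:380,::-1],None,fx=4.2,fy=4.2,interpolation=cv2.INTER_CUBIC)
for z,y0,l in((.1685,-.004,.04),(.1435,-.004,.04)):
    p=(proj(r,[[*bedpt(a*.02,y0+b*l),z] for a,b in[(-1,-1),(1,-1),(1,1),(-1,1)]])-[230,140]+.5)*4.2
    cv2.polylines(im,[p.astype(np.int32)],True,(0,0,255),1)
cv2.imwrite("pics/g2s.png",im)
E
```

```text
[0.63773807 0.10231334 0.1685    ] bed frame -4.222996151239831e-05 -0.0435494323203323
tcp bed -0.00014238377773440297 -0.004193926156835588
```

View pics/g2s.png

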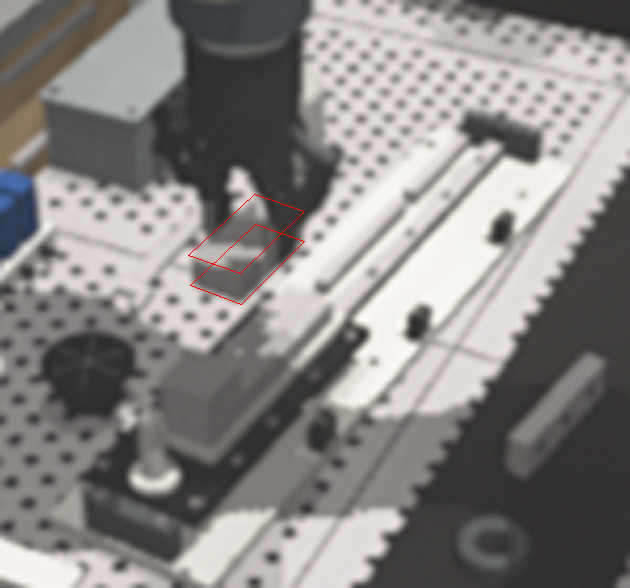

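```bash
python3 - <<'E'
from h import *
def tb():
    t=np.array(ctrl.current_tool_pos());b=t[:2]-BED;c,s=np.cos(A0),np.sin(A0);return np.round([c*b[0]+s*b[1],-s*b[0]+c*b[1],t[2]],4),np.round(ctrl.current_wrist_force(),2),ctrl.current_time_s()
ctrl.move_linear(P(bedpt(0,-.0030),.088),max_speed=.1);print(tb())
print(ctrl.move_linear(P(bedpt(0,-.0030),.0725),max_speed=.02,stop_force=5),tb())
z=ctrl.current_tool_pos()[2]
ctrl.move_linear(P(bedpt(0,-.0030),z+.001),max_speed=.02);print(tb())
print(ctrl.move_linear(P(bedpt(0,.003),z+.001),max_speed=.015,stop_force=3),tb())
crop("side",(230,140,380,280),"g3s.png",4.2)
E
```

```text
(array([ 0.0007, -0.0029,  0.0889]), array([ 0.62, -0.38, -6.46]), 7.0)
True (array([-0.    , -0.003 ,  0.0776]), array([-1.35,  0.08,  6.91]), 7.5583)
(array([-0.0004, -0.0031,  0.0779]), array([-0.82,  0.13, -3.76]), 7.9333)
False (array([-0.0003,  0.0031,  0.0782]), array([-1.19, -0.48, -6.55]), 8.4833)
```

View pics/g3s.png

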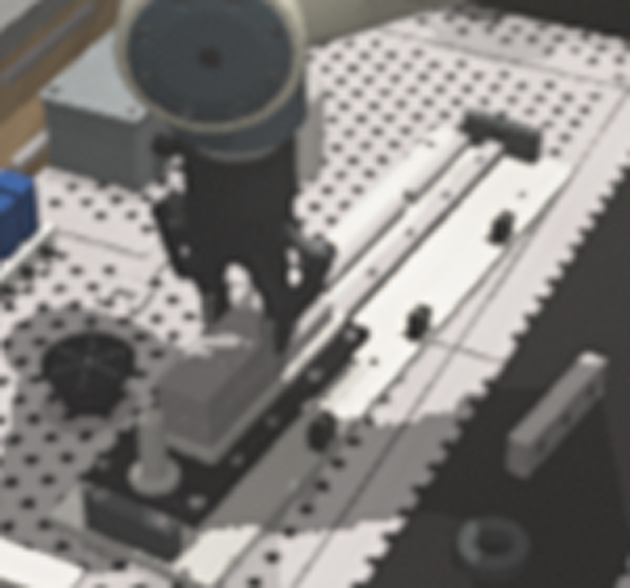

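```bash
python3 - <<'E'
from h import *
p=ctrl.current_tool_pos()
print(ctrl.move_linear([p[0],p[1],.0755],max_speed=.02,stop_force=5),ctrl.current_tool_pos())
ctrl.ungrasp()
p=ctrl.current_tool_pos()
ctrl.move_linear([p[0],p[1],.17],max_speed=.2)
ctrl.goto(P((.4353,-.1962),.10),ori(np.radians(-14.7),1))
print(ctrl.current_time_s())
r=crop("top",(215,165,315,225),"p1t.png",8)
for th in (110,125): rects(r,th,(234,175,306,212),.096,60)
crop("side",(230,140,380,280),"p1s.png",4.2)
E
```

```text
True [0.64190689 0.14879196 0.07770822]
11.4
A 264 c [0.6845 0.1436 0.096 ] L [0.1847 0.0184] ang 0.23 px [269.5 178.1] [[233.6, 174.6], [305.4, 174.6], [305.4, 181.7], [233.6, 181.7]]
A 668 c [0.6435 0.1693 0.096 ] L [0.0399 0.1195] ang 175.56 px [259.2 194. ] [[235.4, 199.9], [236.6, 184.4], [283.0, 188.2], [281.7, 203.7]]
A 234 c [0.636  0.0848 0.096 ] L [0.0427 0.0416] ang 85.55 px [292.1 197.1] [[283.2, 204.6], [284.8, 188.0], [301.0, 189.6], [299.4, 206.2]]
A 113 c [0.6363 0.1399 0.096 ] L [0.05   0.1661] ang 175.49 px [270.6 196.9] [[237.6, 203.9], [239.2, 184.5], [303.7, 189.9], [302.1, 209.3]]
A 202 c [0.6854 0.1359 0.096 ] L [0.1692 0.0168] ang 0.23 px [272.5 177.8] [[239.6, 174.6], [305.4, 174.6], [305.4, 181.1], [239.6, 181.1]]
A 614 c [0.6436 0.1693 0.096 ] L [0.0387 0.1182] ang 175.58 px [259.1 194. ] [[235.6, 199.6], [236.8, 184.6], [282.7, 188.3], [281.5, 203.4]]
A 208 c [0.6342 0.0852 0.096 ] L [0.0382 0.0402] ang 174.41 px [291.9 197.8] [[283.4, 204.4], [284.9, 189.6], [300.5, 191.2], [299.0, 206.0]]
A 73 c [0.6363 0.1398 0.096 ] L [0.0492 0.1654] ang 175.65 px [270.6 196.9] [[237.7, 203.9], [239.3, 184.8], [303.6, 189.9], [302.0, 209.0]]
```

View pics/p1t.png

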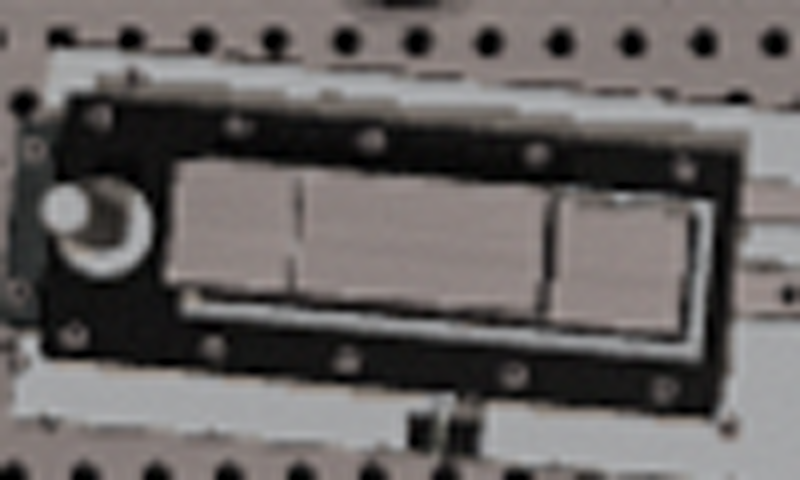

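View pics/p1s.png

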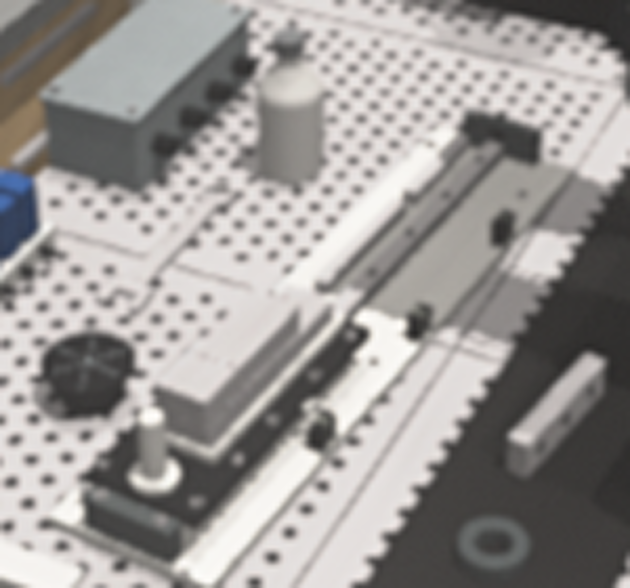

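The whole block is laid, but it pushed the laid half about 3.7 mm towards the post: the pair's centre is at bed y +23.7 mm instead of +20. That is inside tolerance. I'll place the half block next, then pull the course back by gripping the laid half, which also butts all three together.

```bash
cat >> h.py <<'E'
def tb():
    t=np.array(ctrl.current_tool_pos());b=t[:2]-BED;c,s=np.cos(A0),np.sin(A0);return np.round([c*b[0]+s*b[1],-s*b[0]+c*b[1],t[2]],4),np.round(ctrl.current_wrist_force(),2),ctrl.current_time_s()
E
python3 - <<'E'
from h import *
xy=(.4353,-.1962)
print(ctrl.move_linear(P(xy,.009),max_speed=.12,stop_force=15),ctrl.current_tool_pos())
ctrl.close_gripper();print(ctrl.current_grip_width())
ctrl.move_linear(P(xy,.15),max_speed=.2)
ctrl.goto(P(bedpt(0,-.0585),.15),ori(A0,1))
print(ctrl.current_grip_width(),tb())
ctrl.move_linear(P(bedpt(0,-.0585),.092),max_speed=.1);ctrl.dwell(.2);print(tb())
crop("top",(215,165,355,225),"h1t.png",5.5)
crop("side",(230,140,380,280),"h1s.png",4.2)
E
```

```text
False [ 0.43598226 -0.19628498  0.00960914]
0.45168998827710327
0.4524811898541445 (array([-0.0002, -0.0598,  0.1502]), array([ 0.17, -0.45, -2.76]), 15.0667)
(array([ 0.0005, -0.0583,  0.0929]), array([ 1.31,  0.1 , -1.53]), 16.0)
```

View pics/h1t.png

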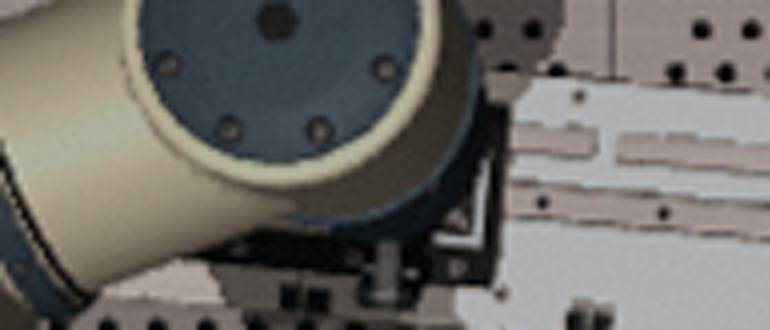

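View pics/h1s.png

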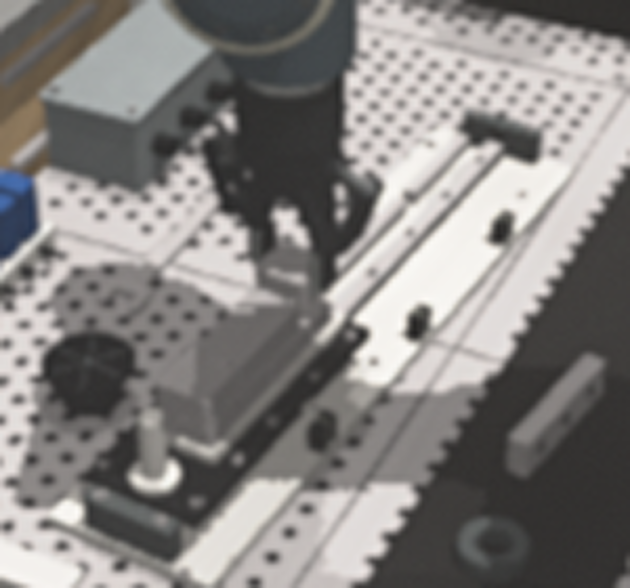

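```bash
python3 - <<'E'
from h import *
print(ctrl.move_linear(P(bedpt(0,-.0590),.0745),max_speed=.02,stop_force=4),tb())
if ctrl.current_tool_pos()[2]<.0795:
    ctrl.ungrasp();p=ctrl.current_tool_pos()
    ctrl.move_linear([p[0],p[1],.17],max_speed=.2)
    ctrl.goto(P(bedpt(-.17,.0),.17),ori(A0,1))
    r=crop("top",(215,165,315,225),"h2t.png",8)
    crop("side",(230,140,380,280),"h2s.png",4.2)
    rects(r,110,(234,180,306,212),.096,60);print(tb())
E
```

```text
True (array([-0.0002, -0.059 ,  0.0777]), array([-1.12,  0.33,  5.18]), 16.7833)
A 247 c [0.6465 0.2031 0.096 ] L [0.0396 0.0519] ang 175.39 px [246.  192.8] [[235.3, 199.6], [236.6, 184.3], [256.7, 186.0], [255.4, 201.3]]
A 121 c [0.6355 0.0774 0.096 ] L [0.0401 0.0221] ang 86.65 px [295.  197.3] [[290.1, 204.8], [291.3, 189.2], [299.9, 189.8], [298.7, 205.4]]
(array([-0.1694, -0.0002,  0.1695]), array([ 0.36, -0.35,  1.16]), 18.7667)
```

View pics/h2t.png

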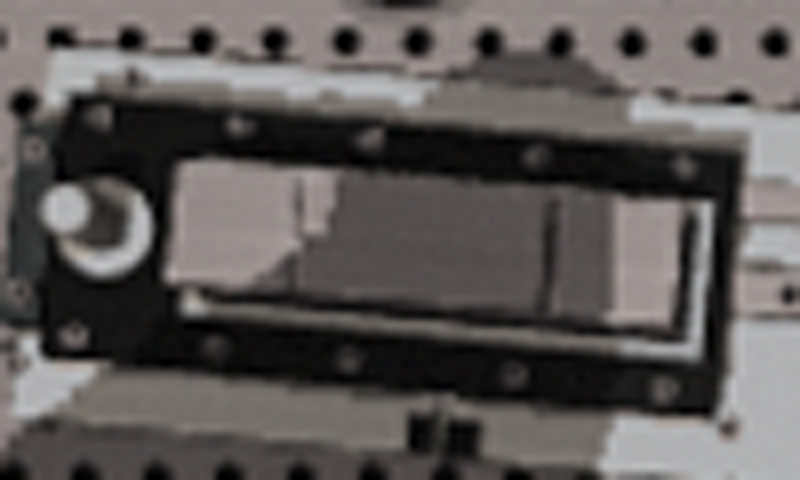

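View pics/h2s.png

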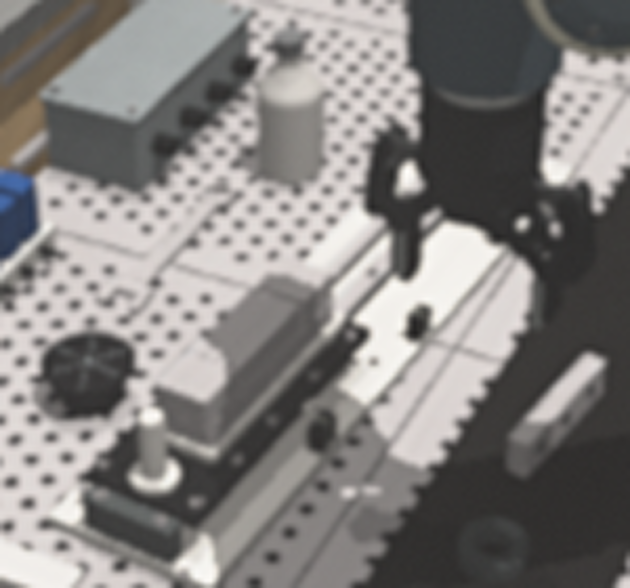

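```bash
python3 - <<'E'
from h import *
o=ori(A0,1);y=.0637
ctrl.goto(P(bedpt(0,y),.17),o)
print(ctrl.move_linear(P(bedpt(0,y),.080),max_speed=.12,stop_force=8),tb())
ctrl.close_gripper();print(ctrl.current_grip_width(),tb())
print(ctrl.move_linear(P(bedpt(0,y-.0037),.080),max_speed=.01,stop_force=9),tb())
ctrl.dwell(.2);print(tb())
ctrl.ungrasp();p=ctrl.current_tool_pos()
ctrl.move_linear([p[0],p[1],.17],max_speed=.2)
ctrl.goto(P(bedpt(-.2,-.12),.17),o)
r=crop("top",(215,165,315,225),"d1t.png",8)
crop("side",(230,140,380,280),"d1s.png",4.2)
for th in(60,110):rects(r,th,(234,175,306,212),.096,60)
print(tb())
E
```

```text
False (array([0.0005, 0.064 , 0.0813]), array([ 0.07, -0.14,  0.6 ]), 20.425)
0.45366844727519406 (array([0.0003, 0.0639, 0.0807]), array([-1.  ,  0.95,  2.54]), 20.9167)
False (array([0.0006, 0.062 , 0.0807]), array([-0.32,  5.69,  4.88]), 21.4333)
(array([0.0006, 0.062 , 0.0808]), array([0.18, 5.78, 4.23]), 21.6333)
A 409 c [0.6826 0.1436 0.096 ] L [0.1847 0.0222] ang 0.23 px [269.5 178.9] [[233.6, 174.6], [305.4, 174.6], [305.4, 183.2], [233.6, 183.2]]
A 1273 c [0.6364 0.1424 0.096 ] L [0.0534 0.1743] ang 175.29 px [269.6 196.9] [[234.9, 204.3], [236.7, 183.6], [304.4, 189.5], [302.6, 210.2]]
A 295 c [0.6842 0.1436 0.096 ] L [0.1847 0.019 ] ang 0.23 px [269.5 178.2] [[233.6, 174.6], [305.4, 174.6], [305.4, 181.9], [233.6, 181.9]]
A 690 c [0.6434 0.1672 0.096 ] L [0.0407 0.12  ] ang 174.94 px [260.  194.1] [[236.0, 199.8], [237.4, 184.0], [283.9, 188.3], [282.5, 204.1]]
A 226 c [0.6362 0.0859 0.096 ] L [0.0403 0.0396] ang 85.46 px [291.7 197. ] [[283.2, 204.1], [284.7, 188.5], [300.1, 189.9], [298.6, 205.6]]
A 84 c [0.615 0.155 0.096] L [0.0064 0.139 ] ang 174.16 px [264.5 205.2] [[237.4, 203.5], [237.6, 201.0], [291.6, 206.8], [291.4, 209.3]]
(array([-0.199 , -0.1193,  0.1698]), array([-0.37, -0.38, -0.47]), 23.9083)
```

View pics/d1t.png

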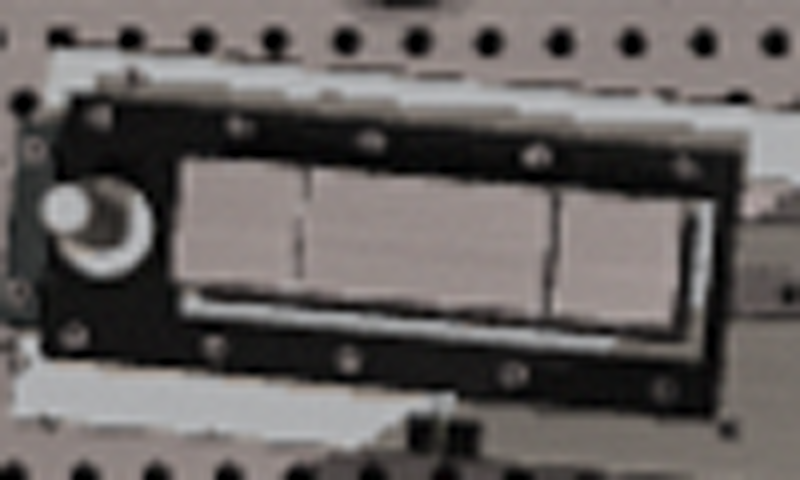

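View pics/d1s.png

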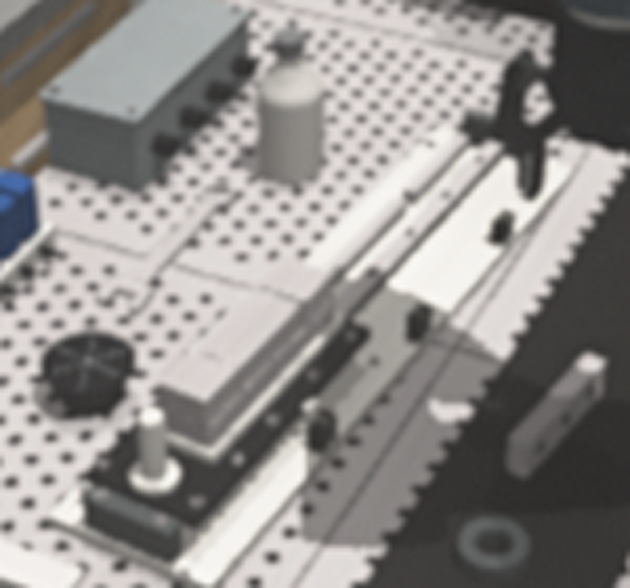

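The course is complete: laid half at +61.6 mm, whole at +1.6 mm, half at −60.0 mm, which leaves about 1.6 mm gap between the last two. One more small pull should close it.

```bash
python3 - <<'E'
from h import *
o=ori(A0,1);y=.0616
ctrl.goto(P(bedpt(0,y),.17),o)
print(ctrl.move_linear(P(bedpt(0,y),.080),max_speed=.12,stop_force=8),tb())
ctrl.close_gripper();print(ctrl.current_grip_width(),tb())
for d in(.001,.002,.003,.0038):
    ctrl.move_linear(P(bedpt(0,y-d),.080),max_speed=.01,stop_force=9);t=tb();print(t)
    if t[0][1]<.0602: break
ctrl.ungrasp();p=ctrl.current_tool_pos()
ctrl.move_linear([p[0],p[1],.17],max_speed=.2)
ctrl.goto(P(bedpt(-.2,-.05),.17),o)
r=crop("top",(215,165,315,225),"e1t.png",8)
crop("side",(230,140,380,280),"e1s.png",4.2)
for th in(110,):rects(r,th,(234,181,306,212),.096,60)
print(tb())
E
```

```text
False (array([0.0006, 0.0618, 0.0813]), array([ 0.11, -0.37, -0.88]), 25.8583)
0.4526912052973936 (array([0.0005, 0.0618, 0.0808]), array([-0.69,  0.19,  2.56]), 26.35)
(array([0.0005, 0.0615, 0.0808]), array([0.15, 4.83, 4.44]), 26.6)
(array([0.0005, 0.0611, 0.0808]), array([1.17, 5.1 , 5.66]), 26.85)
(array([0.0005, 0.0604, 0.0808]), array([-0.61,  6.21,  4.22]), 27.1)
(array([0.0006, 0.0598, 0.0808]), array([0.73, 6.33, 4.97]), 27.35)
A 653 c [0.6416 0.1461 0.096 ] L [0.0407 0.1591] ang 175.01 px [268.2 194.8] [[236.6, 199.9], [238.1, 184.1], [299.8, 189.7], [298.4, 205.5]]
(array([-0.1992, -0.0495,  0.1697]), array([ 0.46,  1.19, -0.2 ]), 29.4833)
```

View pics/e1t.png

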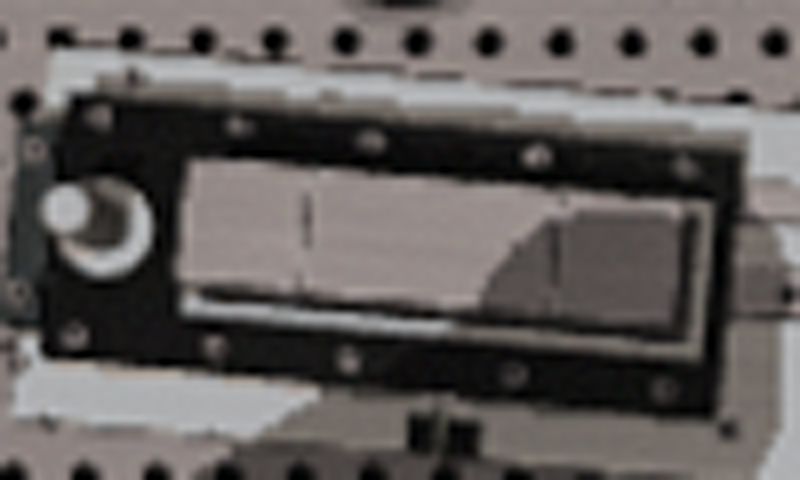

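View pics/e1s.png

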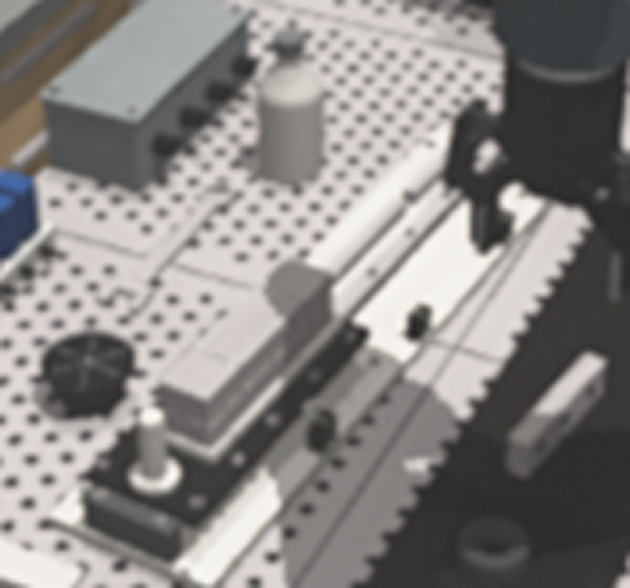

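```bash
python3 - <<'E'
from h import *
r=ctrl.read_camera("top")
w=ray(r,[(260+u/6-.5,205+v/6-.5) for u,v in[(65,82),(373,107),(684,139)]],.015);d=w[2]-w[0];print(w,np.degrees(np.arctan2(d[0],d[1]))-180,np.linalg.norm(d))
o=ori(A0,1)
ctrl.goto(P(bedpt(0,.116),.17),o)
print(ctrl.move_linear(P(bedpt(0,.116),.078),max_speed=.12,stop_force=8),tb())
ctrl.close_gripper();print(ctrl.current_grip_width(),tb())
crop("side",(230,140,380,280),"f1s.png",4.2)
E
```

```text
[[ 0.5865333   0.15149803  0.015     ]
 [ 0.57607125  0.01139496  0.015     ]
 [ 0.56253291 -0.12909437  0.015     ]] -355.1111208901377 0.28161696576270173
False (array([0.0006, 0.1162, 0.0793]), array([0.05, 0.52, 0.18]), 31.4667)
0.18861172491013753 (array([-0.0003,  0.116 ,  0.0783]), array([-2.47,  0.52,  2.14]), 32.1083)
```

View pics/f1s.png

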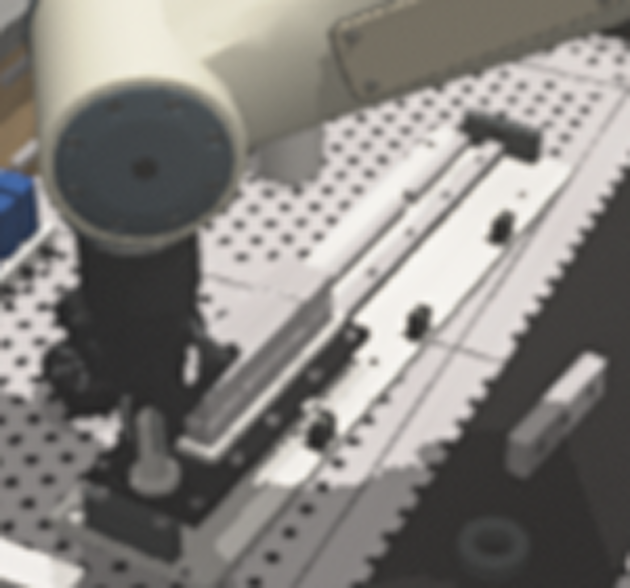

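The post is gripped, and the station marks give a rail angle of −4.9°, which confirms the axis direction. I'll drag it gently now.

```bash
python3 - <<'E'
from h import *
for y,v in((.110,.015),(.04,.04),(-.0235,.03)):
    ctrl.move_linear(P(bedpt(0,y),.078),max_speed=v);print(tb())
ctrl.dwell(.3);print(tb())
E
```

```text
(array([-0.0002,  0.1111,  0.0783]), array([-3.24,  2.9 ,  3.99]), 32.7083)
(array([-0.0003,  0.0395,  0.0783]), array([-3.06,  1.24,  4.85]), 34.6083)
(array([-0.0003, -0.024 ,  0.0783]), array([-4.77,  1.53,  5.69]), 36.875)
(array([-0.0003, -0.024 ,  0.0783]), array([-4.67,  1.72,  5.39]), 37.175)
```

```bash
python3 - <<'E'
from h import *
o=ori(A0,1)
ctrl.ungrasp();p=ctrl.current_tool_pos()
ctrl.move_linear([p[0],p[1],.18],max_speed=.15)
ctrl.goto([.38,-.28,.25],o)
r=crop("top",(260,165,380,240),"z1t.png",6.5)
crop("side",(230,120,380,280),"z1s.png",3.7)
rects(r,110,(288,183,358,218),.096,60);print(tb())
b=bedpt(0,-.14);print("expected",b)
E
```

```text
A 102 c [ 0.6679 -0.036   0.096 ] L [0.0907 0.0119] ang 0.25 px [339.6 184.9] [[321.8, 182.6], [357.4, 182.6], [357.4, 187.2], [321.8, 187.2]]
A 1094 c [0.625  0.0055 0.096 ] L [0.0501 0.1665] ang 175.04 px [323.3 201.6] [[289.8, 208.4], [291.6, 188.9], [356.7, 194.8], [354.9, 214.3]]
(array([-0.2236, -0.446 ,  0.2496]), array([ 0.33, -0.78,  0.56]), 40.55)
expected [0.62954163 0.00621166]
```

View pics/z1t.png

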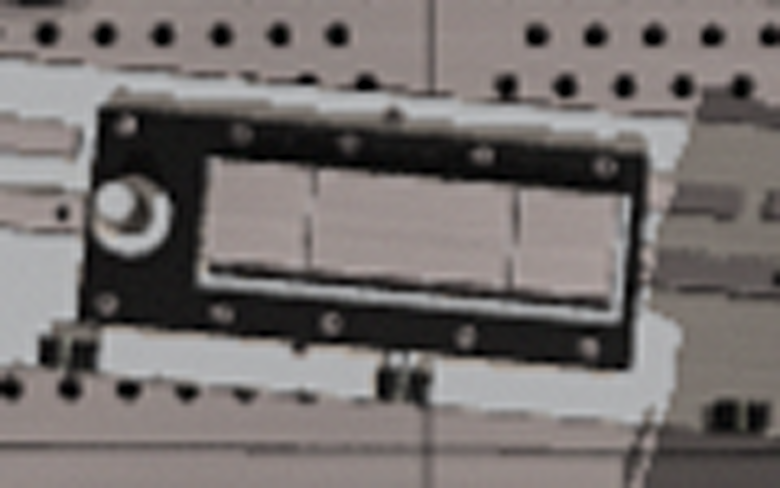

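View pics/z1s.png

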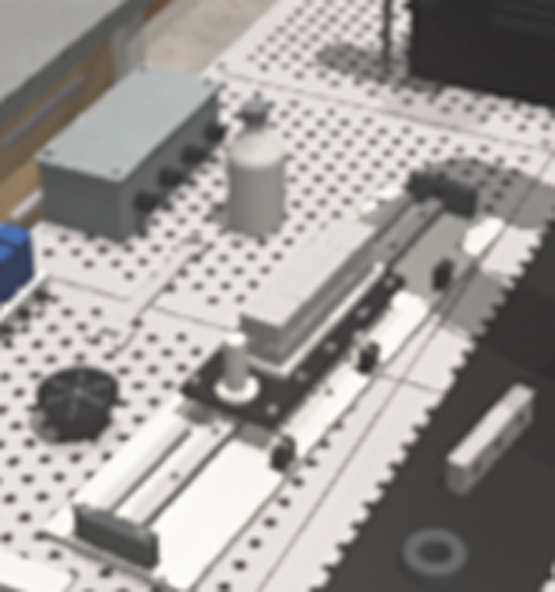

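```bash
python3 - <<'E'
from h import *
r=ctrl.read_camera("top")
print("post",ray(r,(260+118/6.5-.5,165+203/6.5-.5),.101),"expected",bedpt(0,.116-.14))
for th in(125,135):
    for c,L,a in rects(r,th,(290,185,356,212),.096,80,pr=False):
        b=c[:2]-BED;cc,s=np.cos(A0),np.sin(A0);print(th,np.round([cc*b[0]+s*b[1],-s*b[0]+cc*b[1]+.14],4),np.round(L,4),a)
# stack corners read from z1t
w=ray(r,[(260+u/6.5-.5,165+v/6.5-.5) for u,v in[(210,158),(618,192),(608,302),(203,262)]],.096)[:,:2]-BED
print(np.round(np.c_[cc*w[:,0]+s*w[:,1],-s*w[:,0]+cc*w[:,1]+.14],4))
w=ray(r,[(260+u/6.5-.5,165+v/6.5-.5) for u,v in[(310,220),(514,240)]],.096)[:,:2]-BED
print("joints",np.round(-s*w[:,0]+cc*w[:,1]+.14,4))
E
```

```text
post [[0.63875978 0.12109395 0.101     ]] expected [0.63944999 0.12178771]
125 [-0.0048 -0.0018] [0.05   0.1663] 175.15213593362498
135 [ 0.0002 -0.0024] [0.0414 0.1657] 173.59982827398852
[[ 0.0208  0.0817]
 [ 0.0219 -0.0787]
 [-0.0214 -0.0786]
 [-0.0202  0.0804]]
joints [ 0.0402 -0.04  ]
```

```bash
python3 - <<'E'
from h import *
ctrl.close_job();print(ctrl.current_time_s())
E
```

```text
the job is handed in; nothing more can be done
the job is handed in; nothing more can be done
```

The second course is finished and the loaded carriage is at the next station. I handed the job in at about 41 s of the 64 s allowed; no verdict was reported.

- **What I did:** I laid the whole block across the joint and the half block at the open end. Then I gripped the push post, drew the carriage 140 mm along the rail and let go.
- **What went wrong:** Placing the whole block pushed the laid half about 3.7 mm towards the post. Two small pulls on the laid half brought the course back and closed the gaps.
- **Last checks on the stack:** The joints were at +40 and −40 mm along the bed. The ends were at about +81 and −79 mm, and the sides flush to about 2 mm.
- **Last checks on the carriage:** The post was within about 0.7 mm of the next-station position, and the pointer was level with the station line.
- **Check that disagreed:** An automatic outline of the stack in the last picture ran about 166 mm long, and in one of its two readings 50 mm wide. It had taken in the bright rim, so I relied on corner and joint points read from the picture instead.
- **Bystanders:** The parallel, collar, chuck and bottle looked unmoved in the last side picture. I did not measure any bystander's position at the end.

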